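# Make up a transformer kit in the nest tray

## Task

Make up one transformer kit in the black tray: lay the two black E-cores flat in the two grey oblong nests, one in each, stand the copper-wound black bobbin in the blue nest with its feet down, and then, last of all because it is tall and would be knocked over, stand the white glue bottle with the red cap in the round orange nest. The empty pale coil former and the black flux jar do not belong to the kit: leave them where they stand.

Things in the scene. Friction and masses are not known exactly. Their poses are not given: they have to be found in the camera images.
- wound_bobbin_centre (a point): Coil former wound with bare copper wire, black flanges, metal pins on top: 22 mm along x, 27 mm along y, body 26 mm high (32 mm with the pins), 25 g. Point at the middle of the body, 13 mm above its underside; z up. Take it across the 22 mm, best with the fingertips 10 mm or more above its underside, so that they stay over the rim of the nest.
- core_a_centre (a point): Black ferrite E-core lying flat, one of two alike: 21 mm along x (back to the tips of the legs), 42 mm along y, 15 mm high, 40 g. Point at its centre, 7.5 mm above its underside; z up. Take it across the 21 mm, from the middle of its back to its middle leg.
- core_b_centre (a point): Black ferrite E-core lying flat, one of two alike: 21 mm along x (back to the tips of the legs), 42 mm along y, 15 mm high, 40 g. Point at its centre, 7.5 mm above its underside; z up. Take it across the 21 mm, from the middle of its back to its middle leg.
- glue_bottle_centre (a point): White round glue bottle with a red cap, standing: body 32 mm in diameter and 70 mm high, cap 24 mm in diameter, 87 mm high in all, about 60 to 130 g. Point on its axis, half-way up, 43.5 mm above its underside; z up.
- empty_former_centre (a point): Look-alike, to be left: empty coil former of the same shape as the wound bobbin but pale beige all over and without copper, 22 x 27 mm, 32 mm high with its pins. Point 13 mm above its underside.
- flux_jar_centre (a point): Look-alike, to be left: black round jar with a black cap, 36 mm in diameter, 52 mm high, standing. Point half-way up, 26 mm above its underside.
- core_nest_1: Grey nest block 74 x 74 mm, fixed in one of the four places of the tray (76 mm apart in a square; which place varies). Origin: centre of its underside, 3 mm above the bench. Pale pocket 35 (x) x 56 mm (y), floor 3 mm and rim 9 mm above the origin; a 36 mm wide finger notch, open to the outside, in the middle of both long sides (+x, -x). One core lies in it along y, either way round; the two grey nests are alike.
- core_nest_2: Grey nest block 74 x 74 mm, fixed in one of the four places of the tray (76 mm apart in a square; which place varies). Origin: centre of its underside, 3 mm above the bench. Pale pocket 35 (x) x 56 mm (y), floor 3 mm and rim 9 mm above the origin; a 36 mm wide finger notch, open to the outside, in the middle of both long sides (+x, -x). One core lies in it along y, either way round; the two grey nests are alike.
- bobbin_nest: Blue nest block 74 x 74 mm, fixed in one of the four places of the tray (76 mm apart in a square; which place varies). Origin: centre of its underside, 3 mm above the bench. Pale pocket 37 (x) x 42 mm (y), floor 3 mm and rim 9 mm above the origin; 26 mm wide finger notches in the sides at +x and -x. The wound bobbin stands in it, 27 mm side along y, either way round.
- bottle_nest: Orange nest block 74 x 74 mm, fixed in one of the four places of the tray (76 mm apart in a square; which place varies). Origin: centre of its underside, 3 mm above the bench. Round pocket 48 mm in diameter, floor 3 mm and rim 18 mm above the origin. The glue bottle stands in it.
There are look-alikes about, which are no part of the job. What is shaped like the part that bears core_b_centre but green is not meant.

How it is judged:
On the way, in this order (a step that is already met when the one before it is completed fails the run):
1. both cores and the wound bobbin are in their nests and let go, with the glue bottle not yet in the orange nest ((((horizontal distance between core_a_centre and core_nest_1 below 0.012 m and z of core_a_centre in the frame of core_nest_1 below 0.0135 m and angle between core_a_centre's own z axis and vertical below 0.12 rad and angle between the y axis of core_a_centre and the y axis of core_nest_1, either way round below 0.4 rad) and (horizontal distance between core_b_centre and core_nest_2 below 0.012 m and z of core_b_centre in the frame of core_nest_2 below 0.0135 m and angle between core_b_centre's own z axis and vertical below 0.12 rad and angle between the y axis of core_b_centre and the y axis of core_nest_2, either way round below 0.4 rad)) or ((horizontal distance between core_a_centre and core_nest_2 below 0.012 m and z of core_a_centre in the frame of core_nest_2 below 0.0135 m and angle between core_a_centre's own z axis and vertical below 0.12 rad and angle between the y axis of core_a_centre and the y axis of core_nest_2, either way round below 0.4 rad) and (horizontal distance between core_b_centre and core_nest_1 below 0.012 m and z of core_b_centre in the frame of core_nest_1 below 0.0135 m and angle between core_b_centre's own z axis and vertical below 0.12 rad and angle between the y axis of core_b_centre and the y axis of core_nest_1, either way round below 0.4 rad))) and horizontal distance between wound_bobbin_centre and bobbin_nest below 0.012 m and z of wound_bobbin_centre in the frame of bobbin_nest below 0.019 m and angle between wound_bobbin_centre's own z axis and vertical below 0.12 rad and angle between the y axis of wound_bobbin_centre and the y axis of bobbin_nest, either way round below 0.4 rad and contact force between each of wound_bobbin, core_a, core_b and the fingers below 0.05 N and not (horizontal distance between glue_bottle_centre and bottle_nest below 0.012 m and z of glue_bottle_centre in the frame of bottle_nest below 0.0495 m and angle between glue_bottle_centre's own z axis and vertical below 0.12 rad)), for 0.2 s.
2. then the glue bottle stands in the orange nest (horizontal distance between glue_bottle_centre and bottle_nest below 0.012 m and z of glue_bottle_centre in the frame of bottle_nest below 0.0495 m and angle between glue_bottle_centre's own z axis and vertical below 0.12 rad), for 0.2 s.
At the end, for the whole second after the job is handed in: A core flat in each grey nest, long side along the pocket, the wound bobbin upright in the blue nest, the bottle upright in the orange one: each down on the floor, centre within 12 mm of the nest's, at rest. Empty former and flux jar still standing within 30 mm of their starts (all of step 2 and (((horizontal distance between core_a_centre and core_nest_1 below 0.012 m and z of core_a_centre in the frame of core_nest_1 below 0.0135 m and angle between core_a_centre's own z axis and vertical below 0.12 rad and angle between the y axis of core_a_centre and the y axis of core_nest_1, either way round below 0.4 rad) and (horizontal distance between core_b_centre and core_nest_2 below 0.012 m and z of core_b_centre in the frame of core_nest_2 below 0.0135 m and angle between core_b_centre's own z axis and vertical below 0.12 rad and angle between the y axis of core_b_centre and the y axis of core_nest_2, either way round below 0.4 rad)) or ((horizontal distance between core_a_centre and core_nest_2 below 0.012 m and z of core_a_centre in the frame of core_nest_2 below 0.0135 m and angle between core_a_centre's own z axis and vertical below 0.12 rad and angle between the y axis of core_a_centre and the y axis of core_nest_2, either way round below 0.4 rad) and (horizontal distance between core_b_centre and core_nest_1 below 0.012 m and z of core_b_centre in the frame of core_nest_1 below 0.0135 m and angle between core_b_centre's own z axis and vertical below 0.12 rad and angle between the y axis of core_b_centre and the y axis of core_nest_1, either way round below 0.4 rad))) and horizontal distance between wound_bobbin_centre and bobbin_nest below 0.012 m and z of wound_bobbin_centre in the frame of bobbin_nest below 0.019 m and angle between wound_bobbin_centre's own z axis and vertical below 0.12 rad and angle between the y axis of wound_bobbin_centre and the y axis of bobbin_nest, either way round below 0.4 rad and linear speed of each of wound_bobbin, core_a, core_b, glue_bottle below 0.02 m/s and distance of each of empty_former_centre, flux_jar_centre from where it was at the start of the episode below 0.03 m and angle between each of empty_former_centre, flux_jar_centre's own z axis and vertical below 0.15 rad); the robot touches nothing.
It fails at once if the empty former or the flux jar is moved by more than 30 mm or knocked over (distance of any of empty_former_centre, flux_jar_centre from where it was at the start of the episode above 0.03 m or angle between any of empty_former_centre, flux_jar_centre's own z axis and vertical above 0.6 rad).
It also fails if it takes over 83 s, if anything falls off the work surface, if the arm or the gripper's body presses on something with over 40 N, if the wrist force passes 120 N, or if a joint passes its speed limit or range.

## Robot

A 6-joint arm with a two-finger parallel gripper is mounted at the origin on a cart in front of the work surface, level with it; the furniture and walls round the work are solid. World frame = base frame: x ahead of the robot, y to its left, z up, the work surface at z = 0. Lengths are in m, angles in rad, forces in N, time in s.
With the tool pointing down it reaches from about 0.35 to 0.85 m from the base axis. Payload 8.1 kg.
Tool frame: the origin (TCP) lies midway between the tips of the shut fingers; the grasp point (between the pads) lies 19 mm behind it; z points along the fingers, y is the direction in which the jaws open and shut (so a half turn about z gives the same grasp; the last joint's range is limited). The gripper opens to 93 mm and grips with 3 to 60 N. Pads are 15 mm wide; open, the fingers measure 128 mm over their backs; the gripper's body (75 mm by 188 mm) begins 65 mm behind the grasp point.
Start: joints at [1.155, 0.13, 1.488, -0, 1.523, -0.085], TCP at [0.195, 0.567, 0.219] pointing down, gripper open.
Joint ranges: [-2.96, 2.96], [-0.89, 2.26], [0.02, 2.5], [-1.34, 4.48], [0, 2.73], [-2.66, 2.66]. Speed limits (rad/s): [2.39, 2.39, 2.79, 3.14, 3.14, 3.14].

## Interface

Orientations are given as a rotation vector (axis times angle).
In Python, from plant import robot gives the robot as it stands. The module is installed in compiled form; this text tells all that it offers.
- The arm moves only by the shell command python3 -m pendant 'ROWS' [FORCE]. ROWS is JSON, a list of rows, each an object with "translation": the shift along the tool's x, y, z in mm, a list of three; "twist": the turn, a rotation vector about the tool's x, y, z in rad, a list of three; "grip": the opening, from -1 (shut) to 1 (fully open). A call has exactly 10 rows; each row shifts and turns the pose as measured when the row begins, along the tool's axes as they then stand; what a row does not reach is not made up. A row lasts 1/10 s, in which the tool goes at most 50 mm and 8.59 degrees, less where a joint would pass 70% of its speed; a pose out of reach is approached as far as the arm can. A call is refused whole if a number of a shift passes 50 or a number of a turn 0.15, either way. A call with a gripper value outside its range is refused whole. The fingers move at their own pace and stop on an object; FORCE is the grip in N (left out, the last holds). Time passes only in rows, so rows that do not move let the fingers close, or fill a call up. It gives the time, the measured TCP pose, the force and the opening at its end, in the units of the state.
- robot.read_state(): the state, without advancing time (a new reading comes with each control period).
- robot.read_camera(name): name is "scene" or "side" or "wrist"; returns (picture, depth): 420x560x3 uint8, red, green, blue; 420x560 float32, m along the optical axis (not along the pixel's ray), 0 where there is no reading.
- robot.camera_info(name): a dict with "vertical_fov" (degrees; the focal length in pixels is half the picture's height over the tangent of half this angle, whatever the lens; pixels are square), "cx", "cy" (the principal point, pixels), "cam_to_world" (4x4, takes a point from camera to world coordinates). Camera axes: x right, y up, looking along -z (the intrinsics and any distortion apply to the point x, -y, -z); pixel columns grow to the right and rows downward; lengths in m; the calibration is good to about 2 mm. A picture is of the moment at which its call begins: read the wrist's pose just before it. camera_info takes no time and is no camera call; for the wrist camera it gives the pose at the moment of the call.
- robot.close_job(): hands the job in, once; it reports no verdict.
The state is a dict: "t": time; "q": joint angles; "dq": joint speeds; "joint_torque": joint torques, N m; "tool_pos": TCP position; "orientation": TCP orientation; "force": force on the tool from outside, world axes, zero at the start; "wrist_torque": the same for the moment, N m; "opening": finger opening in m.
Only numpy, scipy, OpenCV 4.12 (cv2) and the standard library are available. Lean on these libraries where they do the work, as an engineer would, in place of code of your own. Each camera call takes 0.05 s, during which the arm holds its last target. There are 200 camera calls.

## Working session

There is one attempt and no reset: what is moved stays moved. The work goes in short steps, Python scripts to look and compute and a shell command to move; the robot and the scene stay as the last step left them, time stands still between calls to the robot, and variables do not carry over. Pictures are saved under pics/ and viewed, about 12 in all and at most 16, crops included, and the job is handed in when it is done.

```bash
mkdir -p pics
cat > h.py <<'E'
import numpy as np, cv2
from plant import robot
def cap(n):
    info=robot.camera_info(n); im,d=robot.read_camera(n); return im,d,info
def world(d,info):
    h,w=d.shape; f=h/2/np.tan(np.radians(info['vertical_fov'])/2)
    v,u=np.mgrid[:h,:w]; X=(u-info['cx'])/f*d; Y=-(v-info['cy'])/f*d
    P=np.stack([X,Y,-d,np.ones_like(d)],-1)@np.array(info['cam_to_world']).T
    P=P[...,:3]; P[d==0]=np.nan; return P
def save(n,im): cv2.imwrite('pics/'+n+'.png',im[...,::-1])
E
python3 - <<'E'
from h import *
s=robot.read_state(); print(s)
for n in ['scene','side','wrist']:
    im,d,i=cap(n); save(n+'0',im); np.savez('/tmp/%s0.npz'%n,im=im,P=world(d,i)); print(n,{k:v for k,v in i.items()})
E
```

```text
{'t': 0.0, 'q': array([ 1.15456559e+00,  1.31164323e-01,  1.48930387e+00, -3.78056546e-05,
        1.52299244e+00, -8.54339503e-02]), 'dq': array([-0.00032955,  0.00028969,  0.00108354,  0.00017912, -0.00109355,
       -0.00113936]), 'joint_torque': array([ 1.65675661e-03, -5.59854198e+01, -4.91750336e+01,  7.69145228e-02,
        3.54853109e-02, -1.05645943e-04]), 'tool_pos': array([0.19465325, 0.56693142, 0.21757206]), 'orientation': array([-5.17175087e-01, -3.09829679e+00,  2.85672357e-03]), 'force': array([ 0.2660837 , -0.47363122,  0.48167642]), 'wrist_torque': array([ 0.00897228, -0.02418002, -0.00772981]), 'opening': 0.09275408631432051}
scene {'vertical_fov': 47.563873853555066, 'cx': 280.7250965200757, 'cy': 211.1625870532038, 'cam_to_world': array([[ 0.50358381,  0.58518412, -0.63558075, -0.16702804],
       [-0.86381105,  0.32802269, -0.38240239, -0.22627032],
       [-0.0152909 ,  0.74159333,  0.67067543,  0.74099852],
       [ 0.        ,  0.        ,  0.        ,  1.        ]])}
side {'vertical_fov': 44.3698183829315, 'cx': 282.7063994033665, 'cy': 217.9758723649621, 'cam_to_world': array([[-0.97237786,  0.15389688, -0.17549086,  0.30126937],
       [-0.23333616, -0.66011288,  0.71400646,  0.92691771],
       [-0.00596041,  0.73523244,  0.67778886,  0.78158223],
       [ 0.        ,  0.        ,  0.        ,  1.        ]])}
wrist {'vertical_fov': 61.088538935940385, 'cx': 278.1919822068518, 'cy': 210.1993675658532, 'cam_to_world': array([[ 0.32479779, -0.90412427, -0.27760709,  0.11763123],
       [ 0.94578182,  0.30994044,  0.09712708,  0.59292208],
       [-0.00177329, -0.2941024 ,  0.95577227,  0.38393433],
       [ 0.        ,  0.        ,  0.        ,  1.        ]])}
```

View pics/scene0.png

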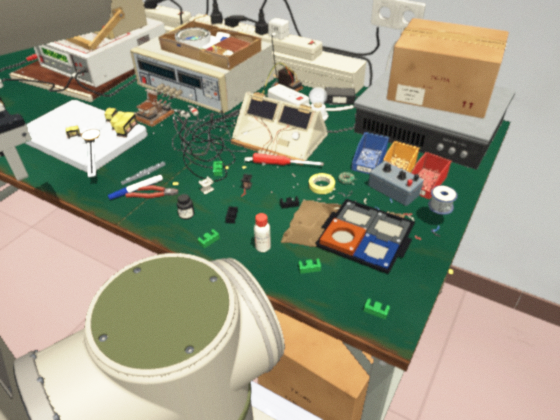

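View pics/side0.png

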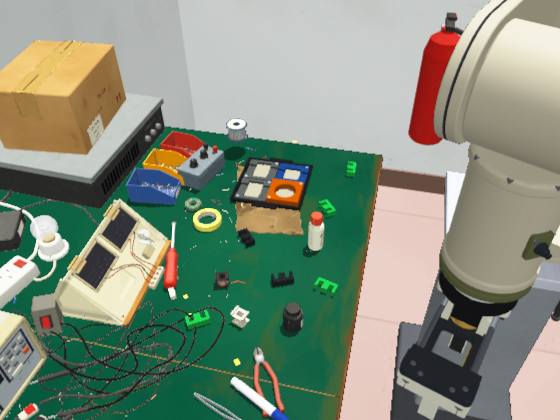

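Scene view: the tray is at (367,235), with grey nests at (357,216) and (390,227), orange at (343,236) and blue at (377,250). The two black E-cores are at (232,214) and (289,202); the four green E-cores are decoys. The copper bobbin is at (247,183), the pale former (207,185), the flux jar (186,206) and the bottle (262,233). Next I'll measure these and enlarge.

Run:
```python
from h import *
for n,pts in [('scene',dict(coreA=(232,214),coreB=(289,202),bob=(247,183),form=(207,185),jar=(186,206),cap=(262,220),body=(262,236),g1=(357,216),g2=(390,227),o=(343,236),b=(377,250))),
 ('side',dict(coreA=(283,279),coreB=(246,238),bob=(222,281),form=(240,316),jar=(292,318),cap=(317,219),body=(316,235),o=(286,191),b=(292,172),g1=(256,190),g2=(266,172)))]:
    z=np.load('/tmp/%s0.npz'%n); P=z['P']
    for k,(u,v) in pts.items():
        w=P[v-12:v+13,u-12:u+13].reshape(-1,3); c=np.nanmedian(P[v-1:v+2,u-1:u+2].reshape(-1,3),0)
        m=(w[:,2]>0.010)&(np.hypot(*(w[:,:2]-c[:2]).T)<.035)
        q=w[m]; s=''
        if m.sum()>5:
            r=cv2.minAreaRect((q[:,:2]*1000).astype(np.float32)); s=f'rect {np.round(r[0],0)} {np.round(r[1],0)} {r[2]:.0f} ztop {np.nanpercentile(q[:,2],95):.3f}'
        print(n,k,np.round(c,3),s)
z=np.load('/tmp/scene0.npz'); a=cv2.resize(z['im'][160:280,160:430],None,fx=2.9,fy=2.9,interpolation=cv2.INTER_CUBIC)
save('zoom0',a)
```

```text
scene coreA [0.459 0.279 0.015] rect [460. 283.] [45. 21.] 25 ztop 0.017
scene coreB [0.558 0.187 0.015] rect [563. 190.] [25. 42.] 43 ztop 0.017
scene bob [0.567 0.31  0.016] rect [574. 317.] [30. 21.] 18 ztop 0.027
scene form [0.511 0.386 0.022] rect [513. 395.] [23. 28.] 77 ztop 0.028
scene jar [0.41  0.368 0.039] rect [414. 377.] [33. 33.] 84 ztop 0.053
scene cap [0.411 0.166 0.087] rect [414. 171.] [26. 30.] 21 ztop 0.089
scene body [0.404 0.163 0.05 ] rect [409. 169.] [23. 32.] 23 ztop 0.073
scene g1 [0.599 0.033 0.006] rect [599.  35.] [67. 55.] 23 ztop 0.015
scene g2 [ 0.601 -0.044  0.008] rect [610. -49.] [69. 48.] 58 ztop 0.015
scene o [0.525 0.034 0.007] rect [520.  33.] [59. 52.] 26 ztop 0.023
scene b [ 0.523 -0.045  0.007] rect [520. -45.] [65. 50.] 22 ztop 0.015
side coreA [0.458 0.29  0.015] rect [462. 283.] [42. 26.] 23 ztop 0.017
side coreB [0.562 0.193 0.012] rect [564. 189.] [22. 46.] 40 ztop 0.018
side bob [0.572 0.321 0.016] rect [575. 314.] [25. 26.] 18 ztop 0.029
side form [0.514 0.399 0.022] rect [515. 392.] [24. 27.] 70 ztop 0.028
side jar [0.417 0.393 0.039] rect [418. 386.] [34. 25.] 13 ztop 0.053
side cap [0.414 0.18  0.085] rect [418. 174.] [31. 29.] 15 ztop 0.089
side body [0.414 0.185 0.046] rect [416. 179.] [32. 22.] 16 ztop 0.069
side o [0.515 0.018 0.008] rect [516.  21.] [57. 61.] 12 ztop 0.024
side b [ 0.517 -0.053  0.008] rect [519. -53.] [60. 66.] 8 ztop 0.015
side g1 [0.585 0.032 0.007] rect [582.  32.] [55. 69.] 8 ztop 0.015
side g2 [ 0.581 -0.042  0.007] rect [575. -41.] [68. 53.] 84 ztop 0.015
```

View pics/zoom0.png

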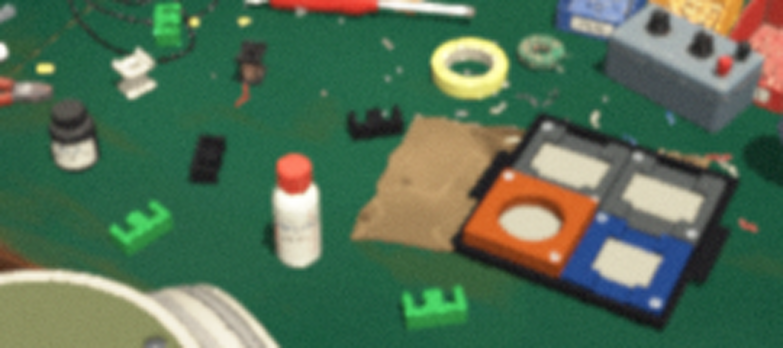

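Overview confirmed: the black cores are at crop (208,158) and (376,122), the copper bobbin at (251,62), and the pale former at (135,72). The green E-shapes are decoys. Moving over the parts for a close look.

```bash
python3 -m pendant '[{"translation":[-41,-18,0],"twist":[0,0,0],"grip":1},{"translation":[-41,-18,0],"twist":[0,0,0],"grip":1},{"translation":[-41,-18,0],"twist":[0,0,0],"grip":1},{"translation":[-41,-18,0],"twist":[0,0,0],"grip":1},{"translation":[-41,-18,0],"twist":[0,0,0],"grip":1},{"translation":[-41,-18,0],"twist":[0,0,0],"grip":1},{"translation":[-41,-18,0],"twist":[0,0,0],"grip":1},{"translation":[-41,-18,0],"twist":[0,0,0],"grip":1},{"translation":[-41,-18,0],"twist":[0,0,0],"grip":1},{"translation":[-41,-18,0],"twist":[0,0,0],"grip":1}]' 20
cat >> h.py <<'E'
from scipy.spatial.transform import Rotation as Ro
import sys
def plan(pos,yaw,n=10):
    "rows to take TCP to pos (m) with jaw axis at yaw deg (mod 180), tool down"
    s=robot.read_state(); R=Ro.from_rotvec(s['orientation']); M=R.as_matrix(); p=s['tool_pos']
    best=None
    for k in (0,180):
        a=np.radians(yaw+k); y=np.array([np.cos(a),np.sin(a),0]); z=np.array([0,0,-1.]); T=np.stack([np.cross(y,z),y,z],1)
        tw=(R.inv()*Ro.from_matrix(T)).as_rotvec()
        if best is None or np.linalg.norm(tw)<np.linalg.norm(best): best=tw
    d=(np.array(pos)-p)*1000
    print('pos',np.round(p,4),'q',np.round(s['q'],2),'F',np.round(s['force'],1),'open',round(s['opening'],4),'delta world',np.round(d),'twist',np.round(best,3))
    for i in range(n):
        Ri=(R*Ro.from_rotvec(best*i/n)).as_matrix(); print(np.round(Ri.T@d/n,1),np.round(best/n,3))
E
python3 - <<'E'
from h import *
im,d,i=cap('wrist'); save('w1',im); np.savez('/tmp/w1.npz',im=im,P=world(d,i)); print(robot.read_state()['tool_pos'])
E
```

```text
t: 1.15
tool_pos: [0.5303, 0.2561, 0.214]
orientation: [-0.5, -3.097, 0.006]
force: [0.3, 1.3, 1.4]
opening: 0.0929
[0.53465759 0.25077098 0.21369631]
```

View pics/w1.png

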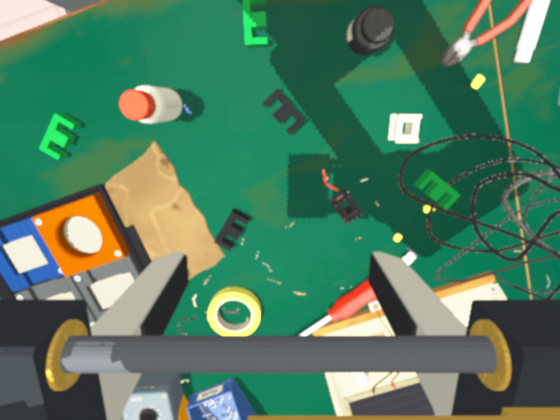

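Wrist view: core A at (285,111), core B (233,230), wound bobbin with red-brown wire tail (344,205), pale former (405,128), jar (371,30), bottle (150,104). Measuring these with the arm settled.

Run:
```python
from h import *
im,d,i=cap('wrist'); P=world(d,i); np.savez('/tmp/w2.npz',im=im,P=P)
print(robot.read_state()['tool_pos'])
print('bench z',np.nanmedian(P[60:100,200:240,2]))
for k,(u,v),r,zl in [('A',(285,111),28,.009),('B',(233,230),28,.009),('bob',(346,206),24,.012),('form',(405,128),24,.012)]:
    w=P[v-r:v+r,u-r:u+r]; m=(w[...,2]>zl).astype(np.uint8)
    n,l,st,_=cv2.connectedComponentsWithStats(m); j=1+np.argmax(st[1:,4]); m=l==j
    q=w[m]; t=q[q[:,2]>np.nanpercentile(q[:,2],95)-.008]
    for x in (q,t):
        rr=cv2.minAreaRect((x[:,:2]*1000).astype(np.float32)); print(k,len(x),np.round(rr[0],1),np.round(rr[1],1),round(rr[2],1),'z',np.round(np.percentile(x[:,2],[5,50,95]),3))
a=cv2.resize(im[85:260,190:440],None,fx=3.2,fy=3.2,interpolation=cv2.INTER_CUBIC); save('w2z',a)
```

```text
[0.5324067  0.25328369 0.21357377]
bench z -8.359298140905858e-05
A 664 [463.9 282.2] [41.9 20.8] 24.3 z [0.014 0.015 0.016]
A 664 [463.9 282.2] [41.9 20.8] 24.3 z [0.014 0.015 0.016]
B 562 [565.7 188.2] [20.9 42.4] 41.0 z [0.011 0.015 0.016]
B 562 [565.7 188.2] [20.9 42.4] 41.0 z [0.011 0.015 0.016]
bob 456 [576.7 314.9] [27.4 21.4] 19.0 z [0.019 0.023 0.027]
bob 430 [576.7 314.9] [27.4 21.4] 19.0 z [0.021 0.023 0.027]
form 583 [516.4 392.6] [22.7 26.5] 71.5 z [0.018 0.023 0.027]
form 551 [516.4 392.6] [22.7 26.5] 71.5 z [0.021 0.023 0.027]
```

View pics/w2z.png

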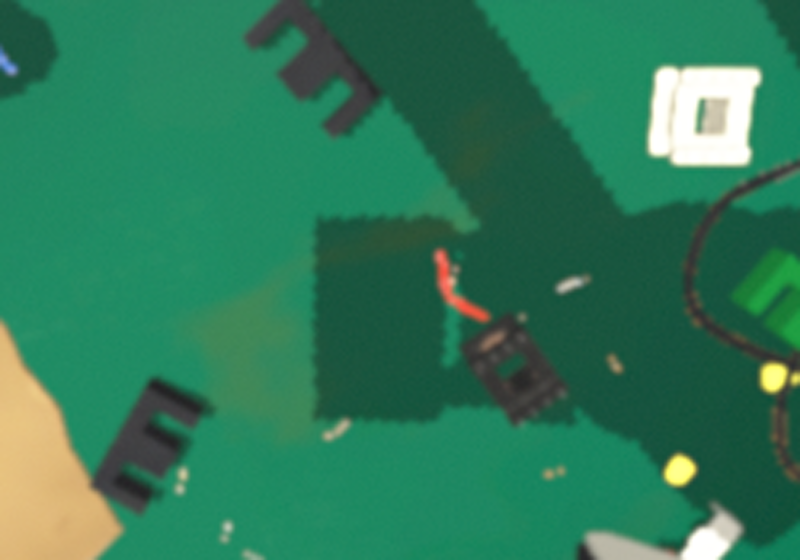

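Both cores and the bobbin measure 42x21, 42x21 and 27x21 mm, which matches the task. Core A: (464,282), jaw 114°. Core B: (566,188), jaw 41°. Bobbin: (577,315), jaw 109°. The decoys are clear of the grasps. Going to core A.

```bash
python3 -c "
from h import *
plan((.4639,.2822,.06),114.3,6)"
```

```text
pos [0.5324 0.2533 0.2136] q [ 0.36  0.11  1.52 -0.    1.52 -0.89] F [0.6 0.9 0.2] open 0.0932 delta world [ -69.   29. -154.] twist [-0.005 -0.004 -0.749]
[12.3  1.1 25.6] [-0.001 -0.001 -0.125]
[12.1  2.6 25.6] [-0.001 -0.001 -0.125]
[11.7  4.  25.6] [-0.001 -0.001 -0.125]
[11.1  5.4 25.6] [-0.001 -0.001 -0.125]
[10.4  6.8 25.6] [-0.001 -0.001 -0.125]
[ 9.5  8.  25.6] [-0.001 -0.001 -0.125]
```

```bash
python3 -m pendant '[{"translation":[12,1,25],"twist":[0,0,-0.125],"grip":0.4},{"translation":[12,2.6,26],"twist":[0,0,-0.125],"grip":0.4},{"translation":[12,4,26],"twist":[0,0,-0.125],"grip":0.4},{"translation":[11,5.4,26],"twist":[0,0,-0.125],"grip":0.4},{"translation":[10,6.8,26],"twist":[0,0,-0.125],"grip":0.4},{"translation":[9.5,8,26],"twist":[0,0,-0.125],"grip":0.4},{"translation":[0,0,0],"twist":[0,0,0],"grip":0.4},{"translation":[0,0,0],"twist":[0,0,0],"grip":0.4},{"translation":[0,0,0],"twist":[0,0,0],"grip":0.4},{"translation":[0,0,0],"twist":[0,0,0],"grip":0.4}]' 20; python3 -c "
from h import *
plan((.4639,.2822,.004),114.3,4)"
```

```text
t: 2.25
tool_pos: [0.4611, 0.2839, 0.0558]
orientation: [0.688, -3.062, 0.003]
force: [0.1, 0.2, -0.6]
opening: 0.0653
pos [0.4611 0.2839 0.0558] q [ 0.46  0.12  1.81 -0.    1.22 -1.55] F [ 0.1  0.2 -0.6] open 0.0653 delta world [  3.  -2. -52.] twist [-0.001 -0.004  0.018]
[-0.5 -0.7 12.9] [-0.    -0.001  0.005]
[-0.5 -0.7 12.9] [-0.    -0.001  0.005]
[-0.5 -0.7 12.9] [-0.    -0.001  0.005]
[-0.5 -0.7 12.9] [-0.    -0.001  0.005]
```

```bash
python3 -m pendant '[{"translation":[-0.5,-0.7,14],"twist":[0,0,0.005],"grip":0.4},{"translation":[-0.5,-0.7,14],"twist":[0,0,0.005],"grip":0.4},{"translation":[-0.5,-0.7,12],"twist":[0,0,0.005],"grip":0.4},{"translation":[-0.5,-0.7,8],"twist":[0,0,0.003],"grip":0.4},{"translation":[0,0,2],"twist":[0,0,0],"grip":0.4},{"translation":[0,0,0],"twist":[0,0,0],"grip":-0.9},{"translation":[0,0,0],"twist":[0,0,0],"grip":-0.9},{"translation":[0,0,0],"twist":[0,0,0],"grip":-0.9},{"translation":[0,0,0],"twist":[0,0,0],"grip":-0.9},{"translation":[0,0,0],"twist":[0,0,0],"grip":-0.9}]' 20
```

```text
t: 3.25
tool_pos: [0.4674, 0.2823, 0.0041]
orientation: [-0.652, 3.072, -0.002]
force: [1.0, -0.2, -0.1]
opening: 0.0296
```

```bash
python3 -m pendant '[{"translation":[0,0,0],"twist":[0,0,0],"grip":-0.9},{"translation":[0,0,0],"twist":[0,0,0],"grip":-0.9},{"translation":[0,0,0],"twist":[0,0,0],"grip":-0.9},{"translation":[0,0,0],"twist":[0,0,0],"grip":-0.9},{"translation":[0,0,-10],"twist":[0,0,0],"grip":-0.9},{"translation":[0,0,-20],"twist":[0,0,0],"grip":-0.9},{"translation":[0,0,-30],"twist":[0,0,0],"grip":-0.9},{"translation":[0,0,-30],"twist":[0,0,0],"grip":-0.9},{"translation":[0,0,-20],"twist":[0,0,0],"grip":-0.9},{"translation":[0,0,-10],"twist":[0,0,0],"grip":-0.9}]' 20; python3 -c "
from h import *
plan((.53,-.0,.17),90,10)
z=np.load('/tmp/w2.npz'); "
```

```text
t: 4.25
tool_pos: [0.4656, 0.2816, 0.1296]
orientation: [0.652, -3.071, 0.003]
force: [0.6, -0.4, 0.1]
opening: 0.0209
pos [0.4656 0.2816 0.1296] q [ 0.45  0.04  1.75 -0.    1.36 -1.54] F [ 0.6 -0.4  0.1] open 0.0209 delta world [  64. -282.   40.] twist [-0.002 -0.002  0.418]
[  5.6 -28.4  -4. ] [-0.    -0.     0.042]
[  4.4 -28.6  -4. ] [-0.    -0.     0.042]
[  3.2 -28.7  -4. ] [-0.    -0.     0.042]
[  2.  -28.8  -4. ] [-0.    -0.     0.042]
[  0.8 -28.9  -4. ] [-0.    -0.     0.042]
[ -0.5 -28.9  -4. ] [-0.    -0.     0.042]
[ -1.7 -28.8  -4. ] [-0.    -0.     0.042]
[ -2.9 -28.7  -4. ] [-0.    -0.     0.042]
[ -4.1 -28.6  -4. ] [-0.    -0.     0.042]
[ -5.3 -28.4  -4. ] [-0.    -0.     0.042]
```

Core A is held (opening 20.9 mm). Moving past the tray so that the wrist camera sees the nests.

```bash
python3 -c "
from h import *
plan((.62,.0,.17),90,9)"
```

```text
pos [0.4656 0.2816 0.1296] q [ 0.45  0.04  1.75 -0.    1.36 -1.54] F [ 0.6 -0.4  0.1] open 0.0209 delta world [ 154. -282.   40.] twist [-0.002 -0.002  0.418]
[ -3.  -35.6  -4.4] [-0.    -0.     0.046]
[ -4.6 -35.4  -4.4] [-0.    -0.     0.046]
[ -6.3 -35.1  -4.5] [-0.    -0.     0.046]
[ -7.9 -34.8  -4.5] [-0.    -0.     0.046]
[ -9.5 -34.4  -4.5] [-0.    -0.     0.046]
[-11.1 -33.9  -4.5] [-0.    -0.     0.046]
[-12.6 -33.4  -4.5] [-0.    -0.     0.046]
[-14.2 -32.8  -4.5] [-0.    -0.     0.046]
[-15.7 -32.1  -4.5] [-0.    -0.     0.046]
```

```bash
python3 -m pendant '[{"translation":[-3,-35.5,-4.5],"twist":[0,0,0.046],"grip":-0.9},{"translation":[-4.6,-35.5,-4.5],"twist":[0,0,0.046],"grip":-0.9},{"translation":[-6.3,-35,-4.5],"twist":[0,0,0.046],"grip":-0.9},{"translation":[-8,-35,-4.5],"twist":[0,0,0.046],"grip":-0.9},{"translation":[-9.5,-34.5,-4.5],"twist":[0,0,0.046],"grip":-0.9},{"translation":[-11,-34,-4.5],"twist":[0,0,0.046],"grip":-0.9},{"translation":[-12.5,-33.5,-4.5],"twist":[0,0,0.046],"grip":-0.9},{"translation":[-14,-30,-4.5],"twist":[0,0,0.046],"grip":-0.9},{"translation":[-12,-25,-4],"twist":[0,0,0.04],"grip":-0.9},{"translation":[0,0,0],"twist":[0,0,0],"grip":-0.9}]' 20
python3 - <<'E'
from h import *
im,d,i=cap('wrist'); save('w3',im); P=world(d,i); np.savez('/tmp/w3.npz',im=im,P=P); print(robot.read_state()['tool_pos'],robot.read_state()['dq'])
hsv=cv2.cvtColor(im,cv2.COLOR_RGB2HSV)
pale=((hsv[...,1]<70)&(hsv[...,2]>150)&(abs(P[...,2]-.006)<.004)).astype(np.uint8)
pale=cv2.morphologyEx(pale,cv2.MORPH_OPEN,np.ones((5,5)))
n,l,st,c=cv2.connectedComponentsWithStats(pale)
for j in range(1,n):
    if st[j,4]>400:
        q=P[l==j]; r=cv2.minAreaRect((q[:,:2]*1000).astype(np.float32)); print('pale',np.round(c[j]),st[j,4],np.round(r[0],1),np.round(r[1],1),round(r[2],1))
for nm,m in [('orange',(hsv[...,0]>5)&(hsv[...,0]<18)&(hsv[...,1]>170)),('blue',(hsv[...,0]>105)&(hsv[...,0]<125)&(hsv[...,1]>150))]:
    m=m&(P[...,2]>.008)&(P[...,2]<.03)
    m=cv2.morphologyEx(m.astype(np.uint8),cv2.MORPH_OPEN,np.ones((5,5)));n,l,st,c=cv2.connectedComponentsWithStats(m); j=1+np.argmax(st[1:,4])
    q=P[l==j]; r=cv2.minAreaRect((q[:,:2]*1000).astype(np.float32)); print(nm,np.round(c[j]),np.round(r[0],1),np.round(r[1],1),round(r[2],1),np.nanmedian(q[:,2]))
E
```

```text
t: 5.25
tool_pos: [0.6195, -0.0006, 0.1737]
orientation: [0.005, 3.142, -0.001]
force: [-1.0, 0.2, -0.7]
opening: 0.0206
[0.6186663  0.00092772 0.17322771] [ 0.04246551 -0.01796684  0.033914    0.01330636 -0.00021063 -0.00183693]
pale [315.  76.] 2335 [518.1  30.9] [47. 46.] 43.1
pale [228.  79.] 2140 [519.7 -45.8] [38.2 42. ] 0.9
pale [233. 164.] 2267 [595.6 -44.4] [38.2 56. ] 1.2
pale [314. 163.] 2250 [594.5  32.3] [36.5 55.5] 0.1
orange [321.  74.] [517.   31.9] [76.9 76.8] 1.0 0.021111693328581344
blue [198.  80.] [520.2 -70.3] [73.2 24.4] 0.8 0.01220932182255835
```

View pics/w3.png

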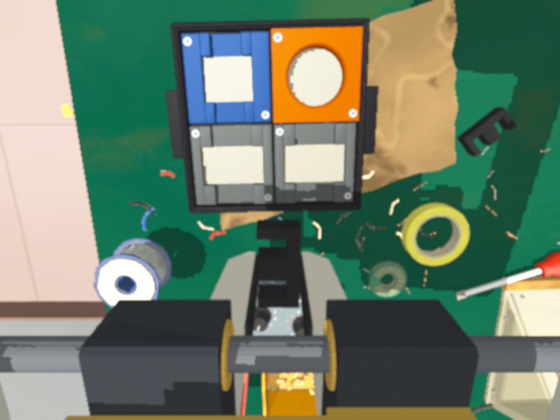

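Wrist view: blue pocket (228,79), orange (315,76), greys (233,164) and (314,163). Their measured pocket sizes and the 76 mm spacing agree with the task, with the tray turned by about 1°. Nests in mm: grey1 (594.4,32), grey2 (595.6,-44.5), blue (519.7,-45.7), orange (518.2,31). Turning the jaw onto x above grey1.

```bash
python3 -c "
from h import *
plan((.5944,.032,.1),1,11)"
```

```text
pos [0.6187 0.0009 0.1732] q [-0.08  0.21  1.49  0.    1.45 -1.65] F [ 0.  -0.6  0.2] open 0.0208 delta world [-24.  31. -73.] twist [-1.000e-03 -1.000e-03  1.552e+00]
[2.2 2.8 6.7] [-0.    -0.     0.141]
[2.6 2.5 6.7] [-0.    -0.     0.141]
[2.9 2.1 6.7] [-0.    -0.     0.141]
[3.2 1.7 6.7] [-0.    -0.     0.141]
[3.4 1.2 6.7] [-0.    -0.     0.141]
[3.5 0.7 6.7] [-0.    -0.     0.141]
[3.6 0.2 6.7] [-0.    -0.     0.141]
[ 3.6 -0.3  6.7] [-0.    -0.     0.141]
[ 3.5 -0.8  6.7] [-0.    -0.     0.141]
[ 3.3 -1.3  6.7] [-0.    -0.     0.141]
[ 3.1 -1.7  6.7] [-0.    -0.     0.141]
```

```bash
python3 -m pendant '[{"translation":[2.2,2.8,8],"twist":[0,0,0.148],"grip":-0.9},{"translation":[2.6,2.5,8],"twist":[0,0,0.148],"grip":-0.9},{"translation":[2.9,2.1,8],"twist":[0,0,0.148],"grip":-0.9},{"translation":[3.2,1.7,8],"twist":[0,0,0.148],"grip":-0.9},{"translation":[3.4,1.2,8],"twist":[0,0,0.148],"grip":-0.9},{"translation":[3.5,0.7,8],"twist":[0,0,0.148],"grip":-0.9},{"translation":[3.6,0.2,8],"twist":[0,0,0.148],"grip":-0.9},{"translation":[3.6,-0.3,8],"twist":[0,0,0.148],"grip":-0.9},{"translation":[3.5,-0.8,8],"twist":[0,0,0.148],"grip":-0.9},{"translation":[3.3,-1.3,8],"twist":[0,0,0.148],"grip":-0.9}]' 20; python3 -c "
from h import *
plan((.5944,.032,.0115),1,6)"
```

```text
t: 6.3
tool_pos: [0.5892, 0.0429, 0.0875]
orientation: [-2.136, -2.291, 0.004]
force: [0.1, 0.3, -0.1]
opening: 0.0208
pos [0.5892 0.0429 0.0875] q [-0.02  0.21  1.64  0.    1.3  -0.09] F [ 0.1  0.3 -0.1] open 0.0208 delta world [  5. -11. -76.] twist [-0.009 -0.005  0.052]
[-1.9  0.8 12.7] [-0.001 -0.001  0.009]
[-1.9  0.8 12.7] [-0.001 -0.001  0.009]
[-1.9  0.8 12.7] [-0.001 -0.001  0.009]
[-1.9  0.8 12.7] [-0.001 -0.001  0.009]
[-1.9  0.8 12.7] [-0.001 -0.001  0.009]
[-1.9  0.8 12.7] [-0.001 -0.001  0.009]
```

```bash
python3 -m pendant '[{"translation":[-2.5,1,10],"twist":[0,0,0.018],"grip":-0.9},{"translation":[-2.5,1,10],"twist":[0,0,0.018],"grip":-0.9},{"translation":[-2.5,1,10],"twist":[0,0,0.015],"grip":-0.9},{"translation":[-2.5,1,10],"twist":[0,0,0],"grip":-0.9},{"translation":[-1,1,5],"twist":[0,0,0],"grip":-0.9},{"translation":[0,0,0],"twist":[0,0,0],"grip":-0.9},{"translation":[0,0,0],"twist":[0,0,0],"grip":-0.9},{"translation":[0,0,0],"twist":[0,0,0],"grip":-0.9},{"translation":[0,0,0],"twist":[0,0,0],"grip":-0.9},{"translation":[0,0,0],"twist":[0,0,0],"grip":-0.9}]' 20; python3 -c "
from h import *
plan((.5944,.032,.0115),1,6)"
```

```text
t: 7.3
tool_pos: [0.5924, 0.0339, 0.0374]
orientation: [-2.181, -2.245, 0.007]
force: [-0.4, 0.3, -0.3]
opening: 0.0206
pos [0.5924 0.0339 0.0374] q [-0.03  0.28  1.66  0.01  1.21 -0.06] F [-0.4  0.3 -0.3] open 0.0206 delta world [  2.  -2. -26.] twist [-0.012 -0.006  0.011]
[-0.3  0.4  4.3] [-0.002 -0.001  0.002]
[-0.3  0.4  4.3] [-0.002 -0.001  0.002]
[-0.3  0.4  4.3] [-0.002 -0.001  0.002]
[-0.3  0.3  4.3] [-0.002 -0.001  0.002]
[-0.3  0.3  4.3] [-0.002 -0.001  0.002]
[-0.3  0.3  4.3] [-0.002 -0.001  0.002]
```

```bash
python3 -m pendant '[{"translation":[-0.5,0.7,8],"twist":[-0.006,-0.003,0.003],"grip":-0.9},{"translation":[-0.5,0.6,8],"twist":[-0.006,-0.003,0.003],"grip":-0.9},{"translation":[-0.5,0.5,6],"twist":[0,0,0.003],"grip":-0.9},{"translation":[0,0,3],"twist":[0,0,0],"grip":-0.9},{"translation":[0,0,0.5],"twist":[0,0,0],"grip":-0.9},{"translation":[0,0,0],"twist":[0,0,0],"grip":-0.9},{"translation":[0,0,0],"twist":[0,0,0],"grip":-0.33},{"translation":[0,0,0],"twist":[0,0,0],"grip":-0.33},{"translation":[0,0,0],"twist":[0,0,0],"grip":-0.33},{"translation":[0,0,0],"twist":[0,0,0],"grip":-0.33}]' 20
```

```text
t: 8.3
tool_pos: [0.5949, 0.0325, 0.0105]
orientation: [2.198, 2.241, 0.002]
force: [-1.6, -0.5, -0.8]
opening: 0.0312
```

Released. Lifting, then on to core B.

```bash
python3 -m pendant '[{"translation":[0,0,-10],"twist":[0,0,0],"grip":-0.33},{"translation":[0,0,-20],"twist":[0,0,0],"grip":-0.33},{"translation":[0,0,-30],"twist":[0,0,0],"grip":0},{"translation":[-10,0,-20],"twist":[0,0,-0.1],"grip":0.4},{"translation":[-20,0,0],"twist":[0,0,-0.14],"grip":0.4},{"translation":[-20,-3,0],"twist":[0,0,-0.14],"grip":0.4},{"translation":[-20,-6,0],"twist":[0,0,-0.14],"grip":0.4},{"translation":[-20,-9,0],"twist":[0,0,-0.1],"grip":0.4},{"translation":[-20,-12,0],"twist":[0,0,-0.05],"grip":0.4},{"translation":[-10,-7,0],"twist":[0,0,0],"grip":0.4}]' 20
python3 - <<'E'
from h import *
im,d,i=cap('scene'); save('s1',cv2.resize(im[160:280,160:430],None,fx=2.9,fy=2.9,interpolation=cv2.INTER_CUBIC))
plan((.5657,.1882,.03),41,7)
E
```

```text
t: 9.3
tool_pos: [0.6115, -0.0976, 0.1026]
orientation: [1.292, 2.854, 0.003]
force: [-1.1, 0.7, -0.2]
opening: 0.0652
pos [ 0.6116 -0.0989  0.1027] q [-0.24  0.25  1.57 -0.    1.31 -0.96] F [-0.9 -1.   0.9] open 0.0649 delta world [-46. 287. -73.] twist [0.005 0.008 0.003]
[35.3 22.  10.2] [0.001 0.001 0.   ]
[35.3 22.  10.2] [0.001 0.001 0.   ]
[35.3 22.  10.3] [0.001 0.001 0.   ]
[35.3 22.  10.3] [0.001 0.001 0.   ]
[35.3 22.  10.3] [0.001 0.001 0.   ]
[35.3 22.  10.3] [0.001 0.001 0.   ]
[35.3 22.  10.4] [0.001 0.001 0.   ]
```

View pics/s1.png

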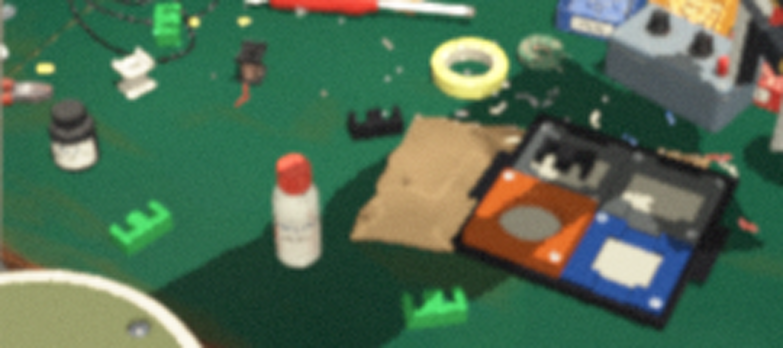

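Core A lies in grey1 (crop (567,160)). I took the sign the wrong way, but it did no harm. Going to core B.

```bash
python3 -m pendant '[{"translation":[30,19,4],"twist":[0,0,0],"grip":0.4},{"translation":[36,22,5],"twist":[0,0,0],"grip":0.4},{"translation":[36,22,8],"twist":[0,0,0],"grip":0.4},{"translation":[36,22,10],"twist":[0,0,0],"grip":0.4},{"translation":[36,22,10],"twist":[0,0,0],"grip":0.4},{"translation":[35,22,12],"twist":[0,0,0],"grip":0.4},{"translation":[28,18,12],"twist":[0,0,0],"grip":0.4},{"translation":[5,4,8],"twist":[0,0,0],"grip":0.4},{"translation":[0,0,0],"twist":[0,0,0],"grip":0.4},{"translation":[0,0,0],"twist":[0,0,0],"grip":0.4}]' 20; python3 -c "
from h import *
plan((.5657,.1882,.004),41,4)"
```

```text
t: 10.35
tool_pos: [0.5674, 0.1962, 0.0348]
orientation: [1.323, 2.834, 0.008]
force: [0.4, -0.3, 0.4]
opening: 0.0647
pos [0.5674 0.1962 0.0348] q [ 0.25  0.28  1.67 -0.01  1.18 -0.44] F [ 0.4 -0.3  0.4] open 0.0647 delta world [ -2.  -8. -31.] twist [ 0.01   0.01  -0.018]
[-1.2 -1.7  7.7] [ 0.003  0.003 -0.005]
[-1.2 -1.7  7.7] [ 0.003  0.003 -0.005]
[-1.2 -1.7  7.7] [ 0.003  0.003 -0.005]
[-1.2 -1.7  7.7] [ 0.003  0.003 -0.005]
```

```bash
python3 -m pendant '[{"translation":[-1.8,-2.5,5],"twist":[0.003,0.003,-0.005],"grip":0},{"translation":[-1.8,-2.5,8],"twist":[0.003,0.003,-0.005],"grip":0},{"translation":[-1,-1.5,9],"twist":[0.003,0.003,-0.005],"grip":0},{"translation":[0,0,7],"twist":[0,0,0],"grip":0},{"translation":[0,0,1.5],"twist":[0,0,0],"grip":0},{"translation":[0,0,0],"twist":[0,0,0],"grip":-0.9},{"translation":[0,0,0],"twist":[0,0,0],"grip":-0.9},{"translation":[0,0,0],"twist":[0,0,0],"grip":-0.9},{"translation":[0,0,0],"twist":[0,0,0],"grip":-0.9},{"translation":[0,0,0],"twist":[0,0,0],"grip":-0.9}]' 20
```

```text
t: 11.35
tool_pos: [0.5679, 0.1829, 0.0034]
orientation: [1.315, 2.85, 0.002]
force: [-0.1, 0.4, -0.5]
opening: 0.0206
```

```bash
python3 -m pendant '[{"translation":[0,0,0],"twist":[0,0,0],"grip":-0.9},{"translation":[0,0,0],"twist":[0,0,0],"grip":-0.9},{"translation":[0,0,-5],"twist":[0,0,0],"grip":-0.9},{"translation":[0,0,-20],"twist":[0,0,0],"grip":-0.9},{"translation":[0,0,-30],"twist":[0,0,0],"grip":-0.9},{"translation":[0,0,-20],"twist":[0,0,0],"grip":-0.9},{"translation":[0,0,-5],"twist":[0,0,0],"grip":-0.9},{"translation":[0,0,0],"twist":[0,0,0],"grip":-0.9},{"translation":[0,0,0],"twist":[0,0,0],"grip":-0.9},{"translation":[0,0,0],"twist":[0,0,0],"grip":-0.9}]' 20; python3 -c "
from h import *
plan((.5956,-.0445,.08),1,8)"
```

```text
t: 12.35
tool_pos: [0.5661, 0.183, 0.0851]
orientation: [1.315, 2.852, -0.001]
force: [-0.3, 0.8, -0.4]
opening: 0.0212
pos [0.5661 0.183  0.0851] q [ 0.23  0.22  1.64 -0.    1.28 -0.48] F [-0.3  0.8 -0.4] open 0.0212 delta world [  30. -227.   -5.] twist [-0.     0.001  0.689]
[-24.  -15.7   0.7] [-0.     0.     0.086]
[-25.3 -13.5   0.7] [-0.     0.     0.086]
[-26.4 -11.3   0.7] [-0.     0.     0.086]
[-27.2  -9.    0.6] [-0.     0.     0.086]
[-27.9  -6.6   0.6] [-0.     0.     0.086]
[-28.4  -4.2   0.6] [-0.     0.     0.086]
[-28.6  -1.7   0.6] [-0.     0.     0.086]
[-28.7   0.7   0.6] [-0.     0.     0.086]
```

Core B is held. It sits about 5 mm off-centre along its length, so I'll aim the TCP at y = -0.0495.

```bash
python3 -m pendant '[{"translation":[-20,-13,0],"twist":[0,0,0.086],"grip":-0.9},{"translation":[-25.5,-13.5,0],"twist":[0,0,0.086],"grip":-0.9},{"translation":[-26.5,-11,0],"twist":[0,0,0.086],"grip":-0.9},{"translation":[-27,-9,0],"twist":[0,0,0.086],"grip":-0.9},{"translation":[-28,-6.5,0],"twist":[0,0,0.086],"grip":-0.9},{"translation":[-28.5,-4,0],"twist":[0,0,0.086],"grip":-0.9},{"translation":[-28.5,-1.7,4],"twist":[0,0,0.086],"grip":-0.9},{"translation":[-28,0.7,8],"twist":[0,0,0.08],"grip":-0.9},{"translation":[-3,0,8],"twist":[0,0,0],"grip":-0.9},{"translation":[0,0,2],"twist":[0,0,0],"grip":-0.9}]' 20; python3 -c "
from h import *
plan((.5956,-.0495,.0115),1,5)"
```

```text
t: 13.35
tool_pos: [0.5861, -0.0495, 0.0489]
orientation: [-2.212, -2.212, 0.021]
force: [-0.3, 0.7, -1.0]
opening: 0.0207
pos [ 0.5861 -0.0495  0.0489] q [-0.17  0.26  1.66 -0.    1.24 -0.17] F [-0.3  0.7 -1. ] open 0.0207 delta world [  9.  -0. -37.] twist [-0.019 -0.    -0.018]
[-0.   2.   7.4] [-0.004 -0.    -0.004]
[-0.   2.   7.4] [-0.004 -0.    -0.004]
[-0.   2.   7.5] [-0.004 -0.    -0.004]
[-0.   1.9  7.5] [-0.004 -0.    -0.004]
[-0.   1.9  7.5] [-0.004 -0.    -0.004]
```

```bash
python3 -m pendant '[{"translation":[0,4,4],"twist":[-0.006,0,-0.006],"grip":-0.9},{"translation":[0,3.5,6],"twist":[-0.006,0,-0.006],"grip":-0.9},{"translation":[0,2,6],"twist":[-0.006,0,-0.006],"grip":-0.9},{"translation":[0,0,7],"twist":[0,0,0],"grip":-0.9},{"translation":[0,0,7],"twist":[0,0,0],"grip":-0.9},{"translation":[0,0,6],"twist":[0,0,0],"grip":-0.9},{"translation":[0,0,1],"twist":[0,0,0],"grip":-0.9},{"translation":[0,0,0],"twist":[0,0,0],"grip":-0.9},{"translation":[0,0,0],"twist":[0,0,0],"grip":-0.9},{"translation":[0,0,0],"twist":[0,0,0],"grip":-0.9}]' 20
```

```text
t: 14.35
tool_pos: [0.5959, -0.0448, 0.0086]
orientation: [-2.19, -2.251, -0.001]
force: [-0.8, -0.2, 2.0]
opening: 0.0209
```

```bash
python3 -m pendant '[{"translation":[-1,0,-2],"twist":[0,0,0],"grip":-0.9},{"translation":[-3,0,-1],"twist":[0,0,0],"grip":-0.9},{"translation":[0,0,1],"twist":[0,0,0],"grip":-0.9},{"translation":[0,0,1],"twist":[0,0,0],"grip":-0.9},{"translation":[0,0,0],"twist":[0,0,0],"grip":-0.33},{"translation":[0,0,0],"twist":[0,0,0],"grip":-0.33},{"translation":[0,0,0],"twist":[0,0,0],"grip":-0.33},{"translation":[0,0,-10],"twist":[0,0,0],"grip":-0.33},{"translation":[0,0,-25],"twist":[0,0,0],"grip":-0.33},{"translation":[0,0,-30],"twist":[0,0,0],"grip":0}]' 20
python3 - <<'E'
from h import *
plan((.5767,.3149,.1),109,10)
E
```

```text
t: 15.35
tool_pos: [0.5917, -0.0484, 0.0713]
orientation: [-2.184, -2.245, 0.008]
force: [-0.7, -0.3, 0.3]
opening: 0.0355
pos [ 0.5917 -0.0484  0.0713] q [-0.17  0.24  1.64  0.    1.27 -0.2 ] F [-0.7 -0.3  0.3] open 0.0355 delta world [-15. 363.  29.] twist [-0.011  0.004  1.267]
[36.4 -0.5 -2.7] [-0.001  0.     0.127]
[36.  -5.1 -2.7] [-0.001  0.     0.127]
[35.1 -9.6 -2.7] [-0.001  0.     0.127]
[ 33.6 -14.   -2.7] [-0.001  0.     0.127]
[ 31.5 -18.1  -2.7] [-0.001  0.     0.127]
[ 29.  -21.9  -2.7] [-0.001  0.     0.127]
[ 26.  -25.4  -2.8] [-0.001  0.     0.127]
[ 22.6 -28.5  -2.8] [-0.001  0.     0.127]
[ 18.8 -31.1  -2.8] [-0.001  0.     0.127]
[ 14.7 -33.3  -2.8] [-0.001  0.     0.127]
```

```bash
python3 -m pendant '[{"translation":[30,-0.5,-12],"twist":[0,0,0.12],"grip":0.2},{"translation":[36,-5,-8],"twist":[0,0,0.127],"grip":0.2},{"translation":[35,-9.5,0],"twist":[0,0,0.127],"grip":0.2},{"translation":[33.5,-14,0],"twist":[0,0,0.127],"grip":0.2},{"translation":[31.5,-18,0],"twist":[0,0,0.127],"grip":0.2},{"translation":[29,-22,0],"twist":[0,0,0.127],"grip":0.2},{"translation":[26,-25.5,0],"twist":[0,0,0.127],"grip":0.2},{"translation":[22.5,-28.5,0],"twist":[0,0,0.127],"grip":0.2},{"translation":[18,-30,0],"twist":[0,0,0.12],"grip":0.2},{"translation":[12,-25,0],"twist":[0,0,0.08],"grip":0.2}]' 20
python3 - <<'E'
from h import *
plan((.5767,.3149,.05),109,5)
E
```

```text
t: 16.35
tool_pos: [0.5904, 0.3078, 0.1112]
orientation: [-3.096, -0.524, -0.018]
force: [-0.5, -0.2, 0.2]
opening: 0.0556
pos [0.5904 0.3078 0.1112] q [ 0.4   0.36  1.42 -0.    1.35  1.64] F [-0.5 -0.2  0.2] open 0.0556 delta world [-14.   7. -61.] twist [ 0.001 -0.011  0.004]
[-2.3 -2.2 12.2] [ 0.    -0.002  0.001]
[-2.2 -2.2 12.2] [ 0.    -0.002  0.001]
[-2.2 -2.2 12.2] [ 0.    -0.002  0.001]
[-2.2 -2.2 12.2] [ 0.    -0.002  0.001]
[-2.1 -2.2 12.2] [ 0.    -0.002  0.001]
```

```bash
python3 -m pendant '[{"translation":[-4,-4,10],"twist":[0,-0.003,0.001],"grip":0.2},{"translation":[-4,-4,14],"twist":[0,-0.003,0.001],"grip":0.2},{"translation":[-2,-2,14],"twist":[0,-0.003,0.001],"grip":0.2},{"translation":[0,0,14],"twist":[0,0,0],"grip":0.2},{"translation":[0,0,8],"twist":[0,0,0],"grip":0.2},{"translation":[0,0,0],"twist":[0,0,0],"grip":0.2},{"translation":[0,0,0],"twist":[0,0,0],"grip":0.2},{"translation":[0,0,0],"twist":[0,0,0],"grip":0.2}, {"translation":[0,0,0],"twist":[0,0,0],"grip":0.2},{"translation":[0,0,0],"twist":[0,0,0],"grip":0.2}]' 20
python3 - <<'E'
from h import *
plan((.5767,.3149,.0115),109,5)
E
```

```text
t: 17.35
tool_pos: [0.5774, 0.3131, 0.0477]
orientation: [3.097, 0.522, 0.003]
force: [-0.3, -0.6, -0.2]
opening: 0.0559
pos [0.5774 0.3131 0.0477] q [ 0.42  0.41  1.48 -0.    1.25  1.66] F [-0.3 -0.6 -0.2] open 0.0559 delta world [ -1.   2. -36.] twist [ 0.001 -0.002  0.002]
[-0.  -0.4  7.2] [ 0. -0.  0.]
[-0.  -0.4  7.2] [ 0. -0.  0.]
[-0.  -0.4  7.2] [ 0. -0.  0.]
[-0.  -0.4  7.2] [ 0. -0.  0.]
[-0.  -0.4  7.2] [ 0. -0.  0.]
```

```bash
python3 -m pendant '[{"translation":[0,-0.5,8],"twist":[0,0,0],"grip":0},{"translation":[0,-0.5,10],"twist":[0,0,0],"grip":0},{"translation":[0,-0.5,10],"twist":[0,0,0],"grip":0},{"translation":[0,0,7],"twist":[0,0,0],"grip":0},{"translation":[0,0,0.5],"twist":[0,0,0],"grip":-0.1},{"translation":[0,0,0],"twist":[0,0,0],"grip":-0.9},{"translation":[0,0,0],"twist":[0,0,0],"grip":-0.9},{"translation":[0,0,0],"twist":[0,0,0],"grip":-0.9},{"translation":[0,0,0],"twist":[0,0,0],"grip":-0.9},{"translation":[0,0,0],"twist":[0,0,0],"grip":-0.9}]' 15
```

```text
t: 18.35
tool_pos: [0.5773, 0.3151, 0.0096]
orientation: [3.097, 0.523, 0.005]
force: [-0.1, -0.5, 1.4]
opening: 0.0218
```

```bash
python3 -m pendant '[{"translation":[0,0,0],"twist":[0,0,0],"grip":-0.9},{"translation":[0,0,-5],"twist":[0,0,0],"grip":-0.9},{"translation":[0,0,-20],"twist":[0,0,0],"grip":-0.9},{"translation":[0,0,-30],"twist":[0,0,0],"grip":-0.9},{"translation":[0,0,-25],"twist":[0,0,0],"grip":-0.9},{"translation":[0,0,-5],"twist":[0,0,0],"grip":-0.9},{"translation":[0,0,0],"twist":[0,0,0],"grip":-0.9},{"translation":[0,0,0],"twist":[0,0,0],"grip":-0.9},{"translation":[0,0,0],"twist":[0,0,0],"grip":-0.9},{"translation":[0,0,0],"twist":[0,0,0],"grip":-0.9}]' 15; python3 -c "
from h import *
plan((.5197,-.0455,.085),1,10)"
```

```text
t: 19.35
tool_pos: [0.5751, 0.3142, 0.0948]
orientation: [3.096, 0.522, -0.002]
force: [0.0, -0.5, -0.2]
opening: 0.0218
pos [0.5751 0.3142 0.0948] q [ 0.42  0.36  1.45 -0.    1.33  1.66] F [ 0.  -0.5 -0.2] open 0.0218 delta world [ -55. -360.  -10.] twist [ 0.     0.002 -1.254]
[-17.   32.2   1. ] [ 0.     0.    -0.125]
[-20.9  29.8   1. ] [ 0.     0.    -0.125]
[-24.5  26.9   1. ] [ 0.     0.    -0.125]
[-27.7  23.7   1. ] [ 0.     0.    -0.125]
[-30.4  20.    1. ] [ 0.     0.    -0.125]
[-32.7  16.    1. ] [ 0.     0.    -0.125]
[-34.4  11.8   1. ] [ 0.     0.    -0.125]
[-35.6   7.4   1. ] [ 0.     0.    -0.125]
[-36.3   2.9   1. ] [ 0.     0.    -0.125]
[-36.4  -1.6   1. ] [ 0.     0.    -0.125]
```

```bash
python3 -m pendant '[{"translation":[-15,28,0],"twist":[0,0,-0.12],"grip":-0.9},{"translation":[-21,30,0],"twist":[0,0,-0.125],"grip":-0.9},{"translation":[-24.5,27,0],"twist":[0,0,-0.125],"grip":-0.9},{"translation":[-28,23.5,0],"twist":[0,0,-0.125],"grip":-0.9},{"translation":[-30.5,20,0],"twist":[0,0,-0.125],"grip":-0.9},{"translation":[-32.5,16,0],"twist":[0,0,-0.125],"grip":-0.9},{"translation":[-34.5,12,0],"twist":[0,0,-0.125],"grip":-0.9},{"translation":[-35.5,7.5,2],"twist":[0,0,-0.125],"grip":-0.9},{"translation":[-36,3,4],"twist":[0,0,-0.125],"grip":-0.9},{"translation":[-28,-1.6,4],"twist":[0,0,-0.1],"grip":-0.9}]' 15
python3 - <<'E'
from h import *
plan((.5197,-.0455,.05),1,5)
E
```

```text
t: 20.35
tool_pos: [0.5172, -0.0426, 0.075]
orientation: [-2.173, -2.257, 0.02]
force: [0.6, 0.4, -0.5]
opening: 0.022
pos [ 0.5172 -0.0426  0.075 ] q [-0.18  0.05  1.85 -0.01  1.26 -0.21] F [ 0.6  0.4 -0.5] open 0.022 delta world [  2.  -3. -25.] twist [-0.015  0.003  0.021]
[-0.6  0.6  5. ] [-0.003  0.001  0.004]
[-0.6  0.5  5. ] [-0.003  0.001  0.004]
[-0.6  0.5  5. ] [-0.003  0.001  0.004]
[-0.6  0.5  5. ] [-0.003  0.001  0.004]
[-0.6  0.5  5. ] [-0.003  0.001  0.004]
```

```bash
python3 -m pendant '[{"translation":[0,0.8,8],"twist":[-0.005,0,0],"grip":-0.9},{"translation":[0,0.8,10],"twist":[-0.005,0,0],"grip":-0.9},{"translation":[0,0.5,10],"twist":[-0.003,0,0],"grip":-0.9},{"translation":[0,0,8],"twist":[0,0,0],"grip":-0.9},{"translation":[0,0,0],"twist":[0,0,0],"grip":-0.9},{"translation":[0,0,0],"twist":[0,0,0],"grip":-0.9},{"translation":[0,0,0],"twist":[0,0,0],"grip":-0.9},{"translation":[0,0,0],"twist":[0,0,0],"grip":-0.9},{"translation":[0,0,0],"twist":[0,0,0],"grip":-0.9},{"translation":[0,0,0],"twist":[0,0,0],"grip":-0.9}]' 15
python3 - <<'E'
from h import *
plan((.5197,-.0455,.0165),1,4)
E
```

```text
t: 21.35
tool_pos: [0.5171, -0.0415, 0.0335]
orientation: [-2.179, -2.259, 0.008]
force: [0.6, -0.1, -0.4]
opening: 0.022
pos [ 0.5171 -0.0415  0.0335] q [-0.18  0.09  1.88 -0.    1.17 -0.21] F [ 0.6 -0.1 -0.4] open 0.022 delta world [  3.  -4. -17.] twist [-0.006  0.001  0.019]
[-1.   0.6  4.2] [-0.002  0.     0.005]
[-1.   0.6  4.2] [-0.002  0.     0.005]
[-1.   0.6  4.2] [-0.002  0.     0.005]
[-1.   0.6  4.2] [-0.002  0.     0.005]
```

```bash
python3 -m pendant '[{"translation":[-1.8,1,3],"twist":[-0.003,0,0.01],"grip":-0.9},{"translation":[-1.5,1,5],"twist":[-0.003,0,0.009],"grip":-0.9},{"translation":[-0.7,0.5,5],"twist":[0,0,0],"grip":-0.9},{"translation":[0,0,3.5],"twist":[0,0,0],"grip":-0.9},{"translation":[0,0,0.5],"twist":[0,0,0],"grip":-0.9},{"translation":[0,0,0],"twist":[0,0,0],"grip":-0.9},{"translation":[0,0,0],"twist":[0,0,0],"grip":-0.9},{"translation":[0,0,0],"twist":[0,0,0],"grip":-0.33},{"translation":[0,0,0],"twist":[0,0,0],"grip":-0.3},{"translation":[0,0,0],"twist":[0,0,0],"grip":-0.3}]' 15
```

```text
t: 22.35
tool_pos: [0.5202, -0.0461, 0.0154]
orientation: [2.204, 2.237, -0.0]
force: [0.8, -0.0, -0.1]
opening: 0.0323
```

```bash
python3 -m pendant '[{"translation":[0,0,0],"twist":[0,0,0],"grip":-0.3},{"translation":[0,0,-5],"twist":[0,0,0],"grip":-0.3},{"translation":[0,0,-20],"twist":[0,0,0],"grip":-0.3},{"translation":[0,0,-40],"twist":[0,0,0],"grip":-0.3},{"translation":[0,0,-40],"twist":[0,0,0],"grip":0},{"translation":[0,20,-30],"twist":[0,0,0],"grip":0.3},{"translation":[0,30,-10],"twist":[0,0,0],"grip":0.3},{"translation":[0,30,0],"twist":[0,0,0],"grip":0.3},{"translation":[0,30,0],"twist":[0,0,0],"grip":0.3},{"translation":[0,10,0],"twist":[0,0,0],"grip":0.3}]' 15
python3 - <<'E'
from h import *
im,d,i=cap('side'); save('d1',cv2.resize(im[140:260,200:380],None,fx=4,fy=4,interpolation=cv2.INTER_CUBIC)); P=world(d,i); np.savez('/tmp/d1.npz',P=P,im=im)
im,d,i=cap('scene'); np.savez('/tmp/s2.npz',P=world(d,i),im=im); save('s2',cv2.resize(im[160:290,240:430],None,fx=4,fy=4,interpolation=cv2.INTER_CUBIC))
Q=world(d,i)
for n,(x,y) in dict(A=(.5945,.032),B=(.5956,-.0445),bob=(.5197,-.0457)).items():
  for nm,PP in(('side',P),('scene',Q)):
    q=PP.reshape(-1,3); q=q[(abs(q[:,0]-x)<.034)&(abs(q[:,1]-y)<.034)&(q[:,2]>.0175)&(q[:,2]<.045)]
    if len(q)>5:
        r=cv2.minAreaRect((q[:,:2]*1000).astype(np.float32)); print(n,nm,len(q),np.round(r[0],1),np.round(r[1],1),round(r[2]),np.percentile(q[:,2],[10,50,95]).round(4))
print(robot.read_state()['tool_pos'])
E
```

```text
t: 23.35
tool_pos: [0.643, -0.0438, 0.1706]
orientation: [2.202, 2.235, 0.003]
force: [-1.0, 0.3, 0.1]
opening: 0.06
A side 102 [593.9  34.8] [21.5 47.8] 2 [0.0186 0.0213 0.0237]
A scene 114 [592.1  37.8] [25.2 42.7] 1 [0.019  0.0213 0.0233]
B side 94 [594.4 -42.7] [21.  46.9] 2 [0.0187 0.0208 0.0241]
B scene 123 [593.1 -41.2] [24.1 42.9] 1 [0.0189 0.021  0.0234]
bob side 92 [519.3 -47.1] [20.7 29.9] 0 [0.0212 0.0289 0.0348]
bob scene 126 [518.2 -45.8] [24.3 26.5] 3 [0.0213 0.0286 0.0342]
[ 0.64181193 -0.04383379  0.17008917]
```

View pics/s2.png

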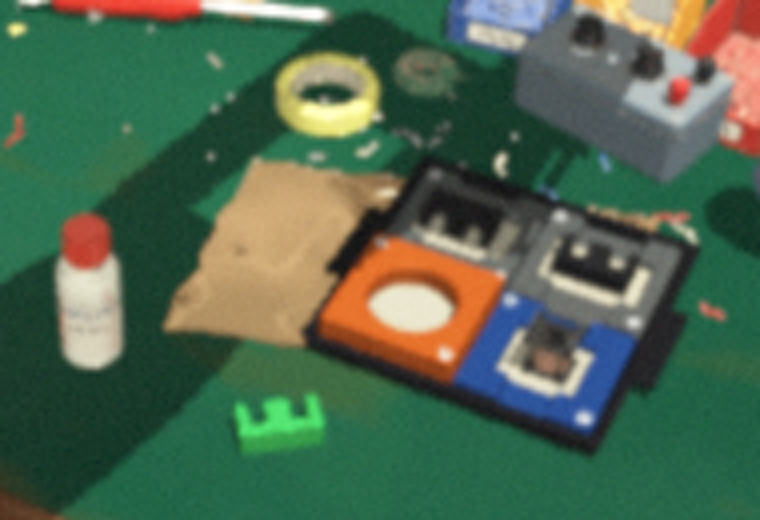

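All three parts are seated: core tops at 21 mm, flat (6 + 15), and the bobbin upright with its top at 29–34 mm. All are within about 6 mm of centre, and the orange nest is empty. Next, the bottle axis from the wrist cloud.

Run:
```python
from h import *
for f in('w2','d1','s2'):
    P=np.load(f'/tmp/{f}.npz')['P'].reshape(-1,3)
    q=P[(abs(P[:,0]-.416)<.04)&(abs(P[:,1]-.174)<.04)&(P[:,2]>.0845)&(P[:,2]<.092)]
    if len(q)>4: c,r=cv2.minEnclosingCircle((q[:,:2]*1000).astype(np.float32)); print(f,len(q),np.round(c,1),round(r,1),np.median(q,0).round(4))
plan((.4155,.173,.13),10,9)
```

```text
w2 713 [419.5 171.2] 11.7 [0.4195 0.1715 0.0873]
d1 80 [417.2 171.6] 12.5 [0.417  0.1729 0.0875]
s2 78 [416.3 172.8] 12.8 [0.4153 0.1716 0.0875]
pos [ 0.6418 -0.0438  0.1701] q [-0.15  0.27  1.42 -0.    1.45 -0.16] F [-0.6  0.2 -0.3] open 0.0606 delta world [-226.  217.  -40.] twist [ 0.003  0.002 -0.16 ]
[ 24.5 -24.8   4.3] [ 0.     0.    -0.018]
[ 24.9 -24.4   4.4] [ 0.     0.    -0.018]
[ 25.3 -23.9   4.4] [ 0.     0.    -0.018]
[ 25.7 -23.5   4.4] [ 0.     0.    -0.018]
[ 26.2 -23.    4.4] [ 0.     0.    -0.018]
[ 26.6 -22.5   4.4] [ 0.     0.    -0.018]
[ 27.  -22.1   4.4] [ 0.     0.    -0.018]
[ 27.3 -21.6   4.4] [ 0.     0.    -0.018]
[ 27.7 -21.1   4.4] [ 0.     0.    -0.018]
```

Bottle axis (418,172), with the cap radius 11.7–12.8 mm as expected.

```bash
python3 -m pendant '[{"translation":[24,-24,2],"twist":[0,0,-0.018],"grip":0.6},{"translation":[25,-24,3],"twist":[0,0,-0.018],"grip":0.6},{"translation":[25,-24,3],"twist":[0,0,-0.018],"grip":0.6},{"translation":[26,-23,3],"twist":[0,0,-0.018],"grip":0.6},{"translation":[26,-23,3],"twist":[0,0,-0.018],"grip":0.6},{"translation":[26,-22,3],"twist":[0,0,-0.018],"grip":0.6},{"translation":[27,-22,3],"twist":[0,0,-0.018],"grip":0.6},{"translation":[25,-20,3],"twist":[0,0,-0.018],"grip":0.6},{"translation":[8,-8,3],"twist":[0,0,-0.01],"grip":0.6},{"translation":[0,0,0],"twist":[0,0,0],"grip":0.6}]' 20
python3 - <<'E'
from h import *
plan((.418,.172,.1),10,4)
E
```

```text
t: 24.45
tool_pos: [0.4193, 0.1555, 0.1401]
orientation: [2.021, 2.404, -0.004]
force: [-0.1, -0.6, -0.0]
opening: 0.0746
pos [0.4193 0.1555 0.1401] q [ 0.24 -0.24  1.99 -0.    1.39  0.07] F [-0.1 -0.6 -0. ] open 0.0746 delta world [ -1.  17. -40.] twist [-0.002  0.002 -0.002]
[ 4.1  0.4 10. ] [-0.     0.001 -0.   ]
[ 4.1  0.4 10. ] [-0.     0.001 -0.   ]
[ 4.1  0.4 10. ] [-0.     0.001 -0.   ]
[ 4.1  0.4 10. ] [-0.     0.001 -0.   ]
```

```bash
python3 -m pendant '[{"translation":[5,0.4,5],"twist":[0,0,0],"grip":0.6},{"translation":[5,0.4,8],"twist":[0,0,0],"grip":0.6},{"translation":[4,0.4,10],"twist":[0,0,0],"grip":0.6},{"translation":[1.5,0,10],"twist":[0,0,0],"grip":0.6},{"translation":[0,0,4],"twist":[0,0,0],"grip":0.6},{"translation":[0,0,0],"twist":[0,0,0],"grip":0.6},{"translation":[0,0,0],"twist":[0,0,0],"grip":0.6},{"translation":[0,0,0],"twist":[0,0,0],"grip":0.6},{"translation":[0,0,0],"twist":[0,0,0],"grip":0.6},{"translation":[0,0,0],"twist":[0,0,0],"grip":0.6}]' 20
python3 - <<'E'
from h import *
plan((.418,.172,.036),10,5)
E
```

```text
t: 25.45
tool_pos: [0.4204, 0.1689, 0.0996]
orientation: [2.027, 2.398, -0.005]
force: [-0.0, 0.3, 0.4]
opening: 0.0744
pos [0.4204 0.1689 0.0996] q [ 0.27 -0.18  2.02 -0.    1.31  0.11] F [-0.   0.3  0.4] open 0.0744 delta world [ -2.   3. -64.] twist [-0.001  0.004 -0.007]
[ 0.7 -0.4 12.7] [-0.     0.001 -0.001]
[ 0.7 -0.4 12.7] [-0.     0.001 -0.001]
[ 0.7 -0.4 12.7] [-0.     0.001 -0.001]
[ 0.7 -0.4 12.7] [-0.     0.001 -0.001]
[ 0.7 -0.4 12.7] [-0.     0.001 -0.001]
```

```bash
python3 -m pendant '[{"translation":[0.8,-0.5,8],"twist":[0,0,0],"grip":0.6},{"translation":[0.8,-0.5,14],"twist":[0,0,0],"grip":0.6},{"translation":[0.8,-0.5,15],"twist":[0,0,0],"grip":0.6},{"translation":[0.7,-0.5,14],"twist":[0,0,0],"grip":0.5},{"translation":[0,0,10],"twist":[0,0,0],"grip":0.3},{"translation":[0,0,1],"twist":[0,0,0],"grip":0.1},{"translation":[0,0,0],"twist":[0,0,0],"grip":-0.1},{"translation":[0,0,0],"twist":[0,0,0],"grip":-0.8},{"translation":[0,0,0],"twist":[0,0,0],"grip":-0.8},{"translation":[0,0,0],"twist":[0,0,0],"grip":-0.8}]' 20
```

```text
t: 26.45
tool_pos: [0.4177, 0.1717, 0.0327]
orientation: [2.026, 2.398, -0.004]
force: [-0.5, -0.0, -1.2]
opening: 0.0316
```

```bash
python3 -m pendant '[{"translation":[0,0,0],"twist":[0,0,0],"grip":-0.8},{"translation":[0,0,0],"twist":[0,0,0],"grip":-0.8},{"translation":[0,0,-5],"twist":[0,0,0],"grip":-0.8},{"translation":[0,0,-15],"twist":[0,0,0],"grip":-0.8},{"translation":[0,0,-20],"twist":[0,0,0],"grip":-0.8},{"translation":[0,0,-15],"twist":[0,0,0],"grip":-0.8},{"translation":[0,0,-5],"twist":[0,0,0],"grip":-0.8},{"translation":[0,0,0],"twist":[0,0,0],"grip":-0.8},{"translation":[0,0,0],"twist":[0,0,0],"grip":-0.8},{"translation":[0,0,0],"twist":[0,0,0],"grip":-0.8}]' 20; python3 -c "
from h import *
plan((.5182,.031,.1),1,10)"
```

```text
t: 27.45
tool_pos: [0.4174, 0.1718, 0.0958]
orientation: [2.026, 2.398, -0.004]
force: [0.2, -0.8, -0.7]
opening: 0.0315
pos [0.4174 0.1718 0.0958] q [ 0.28 -0.18  2.03 -0.    1.3   0.11] F [ 0.2 -0.8 -0.7] open 0.0315 delta world [ 101. -141.    4.] twist [0.    0.003 0.15 ]
[-15.6   7.6  -0.4] [0.    0.    0.015]
[-15.4   7.8  -0.4] [0.    0.    0.015]
[-15.3   8.1  -0.4] [0.    0.    0.015]
[-15.2   8.3  -0.4] [0.    0.    0.015]
[-15.1   8.5  -0.4] [0.    0.    0.015]
[-15.    8.7  -0.4] [0.    0.    0.015]
[-14.8   9.   -0.4] [0.    0.    0.015]
[-14.7   9.2  -0.4] [0.    0.    0.015]
[-14.5   9.4  -0.4] [0.    0.    0.015]
[-14.4   9.6  -0.4] [0.    0.    0.015]
```

```bash
python3 -m pendant '[{"translation":[-12,5,0],"twist":[0,0,0.015],"grip":-0.8},{"translation":[-17,8.5,0],"twist":[0,0,0.015],"grip":-0.8},{"translation":[-18,9,0],"twist":[0,0,0.015],"grip":-0.8},{"translation":[-18,9.5,0],"twist":[0,0,0.015],"grip":-0.8},{"translation":[-18,10,0],"twist":[0,0,0.015],"grip":-0.8},{"translation":[-18,10,0],"twist":[0,0,0.015],"grip":-0.8},{"translation":[-17,10,0],"twist":[0,0,0.015],"grip":-0.8},{"translation":[-17,11,0],"twist":[0,0,0.015],"grip":-0.8},{"translation":[-12,8,0],"twist":[0,0,0.015],"grip":-0.8},{"translation":[-4,3,0],"twist":[0,0,0],"grip":-0.8}]' 20; python3 -c "
from h import *
im,d,i=cap('scene'); save('s3',im[120:300,180:450]); plan((.5182,.031,.075),1,6)"
```

```text
t: 28.45
tool_pos: [0.5176, 0.0171, 0.0886]
orientation: [-2.195, -2.243, 0.018]
force: [-0.7, 0.6, 0.5]
opening: 0.0318
pos [0.5176 0.017  0.0886] q [-0.06  0.02  1.85 -0.01  1.28 -0.08] F [-0.9 -0.8 -0.2] open 0.0319 delta world [  1.  14. -14.] twist [-0.01   0.006  0.005]
[2.3 0.2 2.3] [-0.002  0.001  0.001]
[2.3 0.2 2.3] [-0.002  0.001  0.001]
[2.3 0.2 2.3] [-0.002  0.001  0.001]
[2.3 0.2 2.3] [-0.002  0.001  0.001]
[2.3 0.2 2.3] [-0.002  0.001  0.001]
[2.3 0.1 2.3] [-0.002  0.001  0.001]
```

View pics/s3.png

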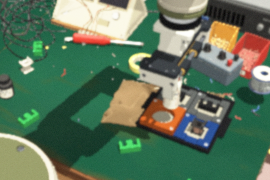

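The bottle is held upright over the tray. Centring and lowering partway.

```bash
python3 -m pendant '[{"translation":[3,0.2,2],"twist":[-0.003,0.002,0.002],"grip":-0.8},{"translation":[4,0.2,3],"twist":[-0.003,0.002,0.002],"grip":-0.8},{"translation":[4,0.2,4],"twist":[-0.003,0.002,0.001],"grip":-0.8},{"translation":[2.5,0,5],"twist":[0,0,0],"grip":-0.8},{"translation":[0,0,5],"twist":[0,0,0],"grip":-0.8},{"translation":[0,0,3],"twist":[0,0,0],"grip":-0.8},{"translation":[0,0,0],"twist":[0,0,0],"grip":-0.8},{"translation":[0,0,0],"twist":[0,0,0],"grip":-0.8},{"translation":[0,0,0],"twist":[0,0,0],"grip":-0.8},{"translation":[0,0,0],"twist":[0,0,0],"grip":-0.8}]' 20; python3 -c "
from h import *
plan((.5182,.031,.0395),1,4)"
```

```text
t: 29.5
tool_pos: [0.5157, 0.0345, 0.0636]
orientation: [-2.196, -2.242, 0.002]
force: [-0.0, 0.8, -1.4]
opening: 0.0317
pos [0.5157 0.0345 0.0636] q [-0.03  0.04  1.87  0.    1.23 -0.05] F [-0.   0.8 -1.4] open 0.0317 delta world [  2.  -4. -24.] twist [-0.003 -0.001  0.003]
[-0.9  0.6  6. ] [-0.001 -0.     0.001]
[-0.9  0.6  6. ] [-0.001 -0.     0.001]
[-0.9  0.6  6. ] [-0.001 -0.     0.001]
[-0.9  0.6  6. ] [-0.001 -0.     0.001]
```

```bash
python3 -m pendant '[{"translation":[-1.8,1.3,2],"twist":[0,0,0],"grip":-0.8},{"translation":[-1.5,1.2,4],"twist":[0,0,0],"grip":-0.8},{"translation":[0,0,6],"twist":[0,0,0],"grip":-0.8},{"translation":[0,0,6],"twist":[0,0,0],"grip":-0.8},{"translation":[0,0,4],"twist":[0,0,0],"grip":-0.8},{"translation":[0,0,1.5],"twist":[0,0,0],"grip":-0.8},{"translation":[0,0,0],"twist":[0,0,0],"grip":-0.8},{"translation":[0,0,0],"twist":[0,0,0],"grip":-0.8},{"translation":[0,0,0],"twist":[0,0,0],"grip":-0.8},{"translation":[0,0,0],"twist":[0,0,0],"grip":-0.8}]' 20
```

```text
t: 30.5
tool_pos: [0.5189, 0.0307, 0.0385]
orientation: [-2.197, -2.242, 0.001]
force: [-1.0, 0.5, 0.4]
opening: 0.0317
```

Down on the floor of the nest (the TCP is at the predicted 38.5 mm). Opening, then going straight up.

```bash
python3 -m pendant '[{"translation":[0,0,0],"twist":[0,0,0],"grip":0},{"translation":[0,0,0],"twist":[0,0,0],"grip":0},{"translation":[0,0,0],"twist":[0,0,0],"grip":0},{"translation":[0,0,0],"twist":[0,0,0],"grip":0.2},{"translation":[0,0,0],"twist":[0,0,0],"grip":0.2},{"translation":[0,0,-8],"twist":[0,0,0],"grip":0.2},{"translation":[0,0,-15],"twist":[0,0,0],"grip":0.2},{"translation":[0,0,-25],"twist":[0,0,0],"grip":0.2},{"translation":[0,0,-30],"twist":[0,0,0],"grip":0.2},{"translation":[0,0,-30],"twist":[0,0,0],"grip":0.2}]' 20; python3 -m pendant '[{"translation":[0,0,-30],"twist":[0,0,0],"grip":0.2},{"translation":[0,0,-30],"twist":[0,0,0],"grip":0.2},{"translation":[0,0,-20],"twist":[0,0,0],"grip":0.2},{"translation":[30,0,0],"twist":[0,0,0],"grip":0.2},{"translation":[40,0,0],"twist":[0,0,0],"grip":0.2},{"translation":[40,0,0],"twist":[0,0,0],"grip":0.2},{"translation":[40,0,0],"twist":[0,0,0],"grip":0.2},{"translation":[20,0,0],"twist":[0,0,0],"grip":0.2},{"translation":[0,0,0],"twist":[0,0,0],"grip":0.2},{"translation":[0,0,0],"twist":[0,0,0],"grip":0.2}]' 20
python3 - <<'E'
from h import *
im,d,i=cap('scene'); Q=world(d,i); save('s4',cv2.resize(im[150:290,170:430],None,fx=3,fy=3,interpolation=cv2.INTER_CUBIC))
im,d,i=cap('side'); P=world(d,i)
for n,(x,y),lo,hi in [('A',(.5945,.032),.0175,.045),('B',(.5956,-.0445),.0175,.045),('bob',(.5197,-.0457),.0175,.045),('cap',(.5182,.031),.085,.1),('form',(.5164,.3926),.012,.04),('jar',(.417,.382),.03,.06)]:
  for nm,PP in(('side',P),('scene',Q)):
    q=PP.reshape(-1,3); q=q[(abs(q[:,0]-x)<.033)&(abs(q[:,1]-y)<.033)&(q[:,2]>lo)&(q[:,2]<hi)]
    if len(q)>5:
        r=cv2.minAreaRect((q[:,:2]*1000).astype(np.float32)); print(n,nm,len(q),np.round(r[0],1),np.round(r[1],1),round(r[2]),np.percentile(q[:,2],[10,50,95]).round(4))
E
```

```text
t: 31.5
tool_pos: [0.5159, 0.0307, 0.149]
orientation: [-2.193, -2.238, 0.009]
force: [1.0, 0.3, -0.3]
opening: 0.0558
t: 32.5
tool_pos: [0.5174, 0.2058, 0.2572]
orientation: [2.195, 2.234, 0.023]
force: [0.1, -0.4, 0.1]
opening: 0.0557
A side 107 [594.1  36.2] [46.7 22.3] 90 [0.019  0.0211 0.0242]
A scene 84 [593.   33.5] [22. 34.] 1 [0.0189 0.021  0.0232]
B side 95 [593.7 -43. ] [21.7 46.6] 4 [0.019  0.0213 0.0236]
B scene 120 [593.5 -41.5] [42.9 25.1] 89 [0.0193 0.0211 0.0233]
bob side 65 [514.4 -48. ] [18.5 31.8] 23 [0.0224 0.0294 0.0347]
bob scene 127 [519.  -45.5] [23.3 27.2] 0 [0.0211 0.0282 0.0342]
cap side 81 [517.1  32.2] [23.  23.8] 39 [0.0865 0.0931 0.096 ]
cap scene 100 [515.8  30.9] [22.1 22.6] 30 [0.0883 0.0929 0.0952]
form side 160 [514.7 392.3] [23.7 27.9] 67 [0.0181 0.0233 0.0281]
form scene 91 [513.3 394.2] [20.8 27.5] 72 [0.0149 0.0227 0.0295]
jar side 330 [418.7 382. ] [34.  31.1] 13 [0.0343 0.0459 0.0536]
jar scene 201 [414.1 378.3] [31.4 34.6] 17 [0.0336 0.0433 0.0534]
```

View pics/s4.png

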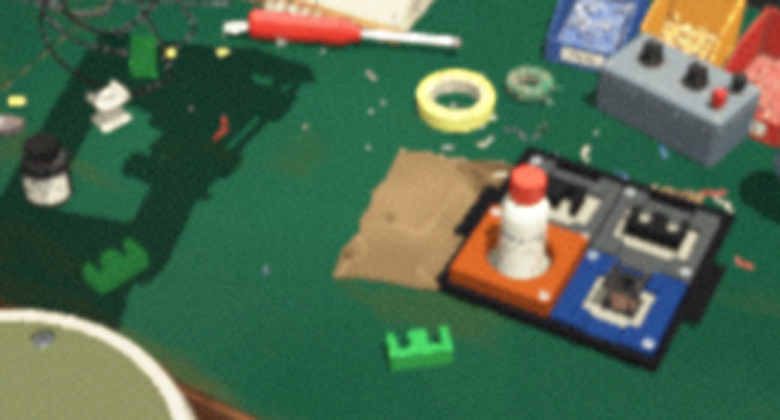

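The bottle stands in the orange nest with its cap top at 93 mm (6 + 87), and everything else is in place. Handing in.

```bash
python3 -c "
from plant import robot
robot.close_job()"
```

```text
the job is handed in; nothing more can be done
```

I made up the kit and handed it in after about 32.6 s of the 83 s allowed. The two black cores went into the grey nests first, then the wound bobbin into the blue nest, and the glue bottle last into the orange one. The hand-in gave no verdict, so the checks below are my own.

**Last checks from the scene and side cameras:**
- **Cores:** both lie flat with their tops at 21 mm, the expected height. They are within about 2–5 mm of the nest centres, with the long side along the pocket.
- **Bobbin:** it stands upright in the blue nest, about 1 mm off centre in the scene view. The last side-camera reading put it 5–6 mm off and turned by 23°. By then the bottle was partly blocking that view. The side camera had it square and about 1–2 mm off before the bottle was placed.
- **Bottle:** it stands upright with its cap top at about 93–96 mm (93 mm expected), within about 3 mm of centre.
- **Empty former and flux jar:** both still stand where they were at the start, to within the few millimetres the cameras can resolve.

Two small slips did no harm. I first drove the wrong way after placing core A. I also gripped core B about 5 mm off-centre and corrected for that before letting go.

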